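Secure the specimen carrier with a snap hook

ROBOT

A 6-joint arm with a two-finger parallel gripper is mounted at the origin on a cart in front of the work surface, level with it; the furniture and walls round the work are solid. World frame = base frame: x ahead of the robot, y to its left, z up, the work surface at z = 0. Lengths are in m, angles in rad, forces in N, time in s.
With the tool pointing down it reaches from about 0.25 to 0.775 m from the base axis. Payload 4 kg.
Tool frame: the origin (TCP) lies between the finger pads; the fingertips stand 14 mm ahead of it and the grasp point (between the pads) lies 5 mm behind it (nose_length is the distance from the TCP to the fingertips, in m); z points along the fingers, y is the line along which they close (so a half turn about z gives the same grasp; the last joint's range is limited). The gripper opens to 94 mm and grips with 3 to 60 N. Pads are 16 mm wide; open, the fingers measure 119 mm over their backs; the gripper's body (75 mm by 177 mm) begins 78 mm behind the grasp point.
Start: joints at [-0.103, 0.087, 1.371, -0, 1.684, -0.103], TCP at [0.55, -0, 0.22] pointing down, gripper open.
Joint ranges: [-3.1, 3.1], [-0.76, 2.03], [0.27, 2.55], [-1.08, 4.22], [0.17, 2.65], [-2.57, 2.57]. Speed limits (rad/s): [2.79, 2.79, 3.14, 3.14, 3.14, 3.14].

INTERFACE

Orientations are given as [roll, pitch, yaw] about the fixed x, y, z axes, in that order (R = Rz(yaw) Ry(pitch) Rx(roll)).
In Python, from bench import * gives the robot as it stands.
- The arm moves only by the tool move_arm, never from a script. Its argument "steps" is one flat list of numbers, 7 for each row, row after row: the turn, a rotation vector about the world's x, y, z in rad, then the shift along the world's x, y, z in m, then the opening, from 0 (shut) to 1 (fully open). A call has 1 to 12 rows; each row is the pose to reach, as a shift and turn from the pose commanded when the call began; what a row does not reach only later rows make up. A row lasts 1/10 s, in which the tool goes at most 50 mm and 8.59 degrees, less where a joint would pass 70% of its speed; a pose out of reach is approached as far as the arm can. A call with a gripper value outside its range is refused whole. The fingers move at their own pace and stop on an object; the grip force is fixed at half the most. Time passes only in rows, so rows that repeat a pose let the fingers close. It gives the time, the measured TCP pose, the force, the opening and the grip force at its end, in the units of the state.
- get_obs(): the state, without advancing time (a new reading comes with each control period).
- snapshot(name): name is "scene" or "side" or "wrist"; returns (picture, depth): 400x640x3 uint8, red, green, blue; 400x640 float32, m along the optical axis (not along the pixel's ray), 0 where there is no reading.
- camera_model(name): a dict with "fx", "fy", "cx", "cy" (pixels), "k1" (the pictures are not rectified: a ray, as slopes to the right and down, at radius r is drawn at 1 + k1 r^2 times it, then the intrinsics apply), "rvec" (rotation vector, rad) and "tvec" (3), from world to camera coordinates, as OpenCV has them. Camera axes: x right, y down, z forward; pixel columns grow to the right and rows downward; lengths in m; the calibration is good to about 2 mm. A picture is of the moment at which its call begins: read the wrist's pose just before it. camera_model takes no time and is no camera call; for the wrist camera it gives the pose at the moment of the call.
- close_job(): hands the job in; it is judged then, once.
Trained networks look in the newest picture that a camera, given by its name, has taken for a name from the list of things; names that differ only in an ending like _2 or _b are one class to them, and where a whole thing is asked for, a point or a joint stands for the part that bears it (a point fixed in the world has none). Each returns a list of dicts, best first, with "score" (0 to 1); they miss things now and then, are a little off and sometimes report something else, mostly with a low value. They report only what shows in the picture. A call takes as long as a camera call.
- silhouettes(camera, target): "pixels" (400x640 bool, what is visible of it) and "uv" ([column, row] in pixels, amid what is visible of it).
- spot_point(camera, target): "uv" ([column, row] in pixels: a listed point, or the origin of a listed thing).
The state is a dict: "time": time; "joint_positions": joint angles; "qvel": joint speeds; "joint_torque": joint torques, N m; "tool_pos": TCP position; "ee_rot": TCP orientation; "wrist_force": force on the tool from outside, world axes, zero at the start; "wrist_torque": the same for the moment, N m; "width": finger opening in m; "finger_force": force on a finger pad.
Only numpy, scipy, OpenCV 4.12 (cv2) and the standard library are available. Lean on these libraries where they do the work, as an engineer would, in place of code of your own. Each camera call takes 0.05 s, during which the arm holds its last target. There are 200 camera calls.

TASK

The courier is due: close the lid of the specimen carrier so that the steel staple comes up through the slot in its lip, then clip the snap hook on: press its sprung gate against one leg of the staple, gently and always with less than 2 kg of force, until the leg is inside the hook and the gate has snapped shut. Give the hook a firm tug of about 1 kg straight back against the gate to prove it has caught, then leave it clipped on and lying flat on the closed lid. Do not disturb the other things on the desk.

Things in the scene. Friction and masses are not known exactly. Their poses are not given: they have to be found in the camera images.
- carrier: white specimen carrier standing firmly on the desk, 106 (x) x 156 (y) x 70 mm high without its lid; two cups stand inside. Origin: centre of its underside on the desk; x points from its front to its back, z up. The lid's hinge line is at x = +50, z = 70 mm; a bracket on its front carries the staple.
- bracket: bracket on the carrier's front with a steel staple: an upright U of 6 mm rod, two legs 22 mm apart (axes), bow top 28 mm above the closed lid, opening along x. The staple's foot is screwed on through slots, anywhere within 4.5 mm fore or aft (x) of the middle, which is not measured. Frame parallel to the carrier's, origin at its x = -64, y = -20, z = 0 mm. Over 20 N from the hook bends it.
- leg_left (a point): where the axis of the staple's left (+y) leg stands, 10 mm above the closed lid's top (90 mm above the desk), if the staple is screwed on in the middle of its slots; the real leg is up to 4.5 mm before or behind this point along the carrier's x
- leg_right (a point): the same for the right (-y) leg
- carrier_lid (a joint): angle of the grey lid (rad): 0 closed, grows as it opens upward; a stiff hinge, it stays where it is left. A 10 mm plate, 134 mm from hinge line to lip, 158 mm wide, flat on top; closed, its top is 80 mm above the desk. Pressed down near the lip it closes under 2 to 4 N; an 18 x 36 mm slot in it passes over the staple.
- lid_lip (a point): middle of the lid's front upper edge (the lip): 134 mm from the hinge line, on the lid's top face
- clip: snap hook lying flat on the desk, 90 g. Black grip 52 (x) x 26 (y) x 12 mm, to be held across the 26 mm; origin: centre of its underside, z up. The steel hook (6.4 mm rod, axis 6 mm above the underside) runs along +x to x = 75 mm: spine along y = -11.5 (inner face -8.3), bowl at x = 60 to 75, nose tip at x = 70, y = 12 mm, gate on the +y side.
- clip_gate (a joint): angle of the sprung gate (rad): 0 shut, grows inward to 1.15. A 6 mm rod along the clip's y = 12 from its pivot at x = 42 to its end at x = 66 mm; 2.5 N at the end starts it, 5 N opens it. A leg entering next to the nose (axis at clip x = 61 to 64) slips past its end 15 to 17 mm in and it snaps shut; the spine stops the leg at 17 mm. Nearer the pivot it cannot pass.
- jaw (a point): middle of the bowl inside the hook: clip x = 62, y = 0, z = 6 mm
- microscope: the microscope, fixed, to the right of the carrier; origin at the middle of its foot on the desk. Its foot and stage are 0.25 m across; the eyepieces overhang towards the robot, to 0.21 m before and 0.10 m to the right of the origin, between 0.30 and 0.40 m up: swing round them
- cup_blue: bystander: specimen cup with a screw lid, 46 mm across, 58 mm high; origin at the centre of its underside
- slide_mailer: bystander: flat grey-white plastic slide mailer 34 x 84 x 10 mm, origin at the middle of its underside
- bulldog_clip: bystander: small black clip 38 x 32 x 13 mm, origin at the middle of its underside

How it is judged:
By the outcome, as a careful person would: the job done as asked, in the order asked, and still so for the second after the job is handed in, with the robot touching nothing.
It also fails if it takes over 66 s, if anything falls off the work surface, if the arm or the gripper's body presses on something with over 40 N, if the wrist force passes 120 N, or if a joint passes its speed limit or range.

## Working session

There is one attempt and no reset: what is moved stays moved. The work goes in short steps, Python scripts to look and compute and a tool call to move; the robot and the scene stay as the last step left them, time stands still between calls to the robot, and variables do not carry over. Pictures are saved under pics/ and viewed, at most 10 in all, crops included, and the job is handed in when it is done.

Besides the shell and the picture viewer there is one more tool, called by a JSON object that holds its "fn" and its "kwargs". move_arm: Moves the arm, as the interface text tells. Its arguments: {"type":"object","properties":{"steps":{"type":"array"}},"required":["steps"]}

```bash
mkdir -p pics; ls
cat > h.py <<'E'
from bench import *
import numpy as np, cv2
from scipy.spatial.transform import Rotation as R
def ray(c,uv):
    K=np.array([[c["fx"],0,c["cx"]],[0,c["fy"],c["cy"]],[0,0,1.]])
    p=cv2.undistortPoints(np.array([[uv]],float),K,np.array([c["k1"],0,0,0.]))[0,0]
    Rm=cv2.Rodrigues(np.array(c["rvec"],float))[0]; t=np.array(c["tvec"],float).ravel()
    return -Rm.T@t, Rm.T@np.array([p[0],p[1],1.])
def atz(c,uv,z):
    o,d=ray(c,uv); return o+d*(z-o[2])/d[2]
def deproj(c,uv,dep):
    o,d=ray(c,uv); return o+d*dep
def cloud(c,mask,depth):
    v,u=np.nonzero(mask&(depth>0))
    K=np.array([[c["fx"],0,c["cx"]],[0,c["fy"],c["cy"]],[0,0,1.]])
    p=cv2.undistortPoints(np.stack([u,v],1).astype(float)[:,None],K,np.array([c["k1"],0,0,0.]))[:,0]
    d=depth[v,u][:,None]; P=np.hstack([p*d,d])
    Rm=cv2.Rodrigues(np.array(c["rvec"],float))[0]; t=np.array(c["tvec"],float).ravel()
    return (P-t)@Rm
def proj(c,X):
    K=np.array([[c["fx"],0,c["cx"]],[0,c["fy"],c["cy"]],[0,0,1.]])
    return cv2.projectPoints(np.array(X,float).reshape(-1,3),np.array(c["rvec"],float),np.array(c["tvec"],float),K,np.array([c["k1"],0,0,0.]))[0][:,0]
def save(n,img): cv2.imwrite("pics/"+n+".png",img[:,:,::-1])
E
python3 - <<'E'
from h import *
np.set_printoptions(precision=4,suppress=True)
print(get_obs())
ims=[]
for cam in ["scene","side"]:
    im,d=snapshot(cam); c=camera_model(cam); ims.append(im); np.savez(cam+"0",im=im,d=d)
    print(cam,c, ray(c,(320,200)))
    for t in ["carrier","clip","microscope","cup_blue","slide_mailer","bulldog_clip","leg_left","leg_right","lid_lip","jaw","bracket"]:
        r=spot_point(cam,t)
        for q in r[:2]:
            print(t,np.round(q["uv"],1),round(q["score"],2),atz(c,q["uv"],.09 if 'leg' in t else 0.006 if t=='jaw' else 0))
save("both0",np.vstack(ims)[:, :]) 
cv2.imwrite("pics/b0.png",cv2.resize(np.vstack(ims)[:,:,::-1],(480,600),interpolation=cv2.INTER_AREA))
save("s0",ims[0]);save("d0",ims[1])
E
```

```text
pics
{'time': 0.0, 'joint_positions': array([-0.1031,  0.0879,  1.3723,  0.    ,  1.6836, -0.1031]), 'qvel': array([0.0018, 0.0005, 0.0006, 0.0005, 0.0006, 0.001 ]), 'joint_torque': array([  0.0013, -34.0183, -30.2424,   0.0718,   0.033 ,  -0.0001]), 'tool_pos': array([0.5495, 0.0001, 0.2183]), 'ee_rot': array([-3.1394, -0.0002,  1.5708]), 'wrist_force': array([0.3494, 0.2679, 0.616 ]), 'wrist_torque': array([ 0.0529, -0.0025,  0.0309]), 'finger_force': 0.0, 'width': 0.0938586825431318}
scene {'fx': 506.53245923802467, 'fy': 506.53245923802467, 'cx': 328.05567431778036, 'cy': 194.13069014874122, 'k1': -0.11838834393675884, 'rvec': array([ 2.0564, -0.8387,  0.4358]), 'tvec': array([-0.3967,  0.2658,  1.1427])} (array([-0.2629, -0.8333,  0.8776]), array([ 0.5559,  0.5888, -0.5871]))
carrier [346.2 231.2] 0.78 [ 0.5191 -0.1076  0.    ]
clip [266.1 196.8] 0.63 [0.4642 0.1707 0.    ]
cup_blue [376.  264.4] 0.95 [ 0.4781 -0.2512  0.    ]
slide_mailer [230.9 210.4] 0.8 [0.349  0.1891 0.    ]
bulldog_clip [284.3 233.1] 0.5 [0.3933 0.0038 0.    ]
bulldog_clip [260.6 208.7] 0.2 [0.4156 0.1356 
[... 579 characters left out ...]
1.0942])} (array([0.4087, 0.8999, 0.705 ]), array([ 0.1094, -0.8408, -0.5306]))
carrier [370.7 281.7] 0.69 [0.4021 0.1072 0.    ]
carrier [373.7 252.3] 0.6 [0.3983 0.0028 0.    ]
clip [343.3 295.5] 0.92 [0.4585 0.1564 0.    ]
cup_blue [350.2 193.9] 0.68 [ 0.472  -0.2587  0.    ]
slide_mailer [399.7 308.3] 0.91 [0.3404 0.182  0.    ]
bulldog_clip [373.6 253.1] 0.41 [0.3984 0.0058 0.    ]
leg_left [349.7 185.9] 0.52 [ 0.4679 -0.1501  0.09  ]
leg_left [397.4 309.6] 0.35 [0.3533 0.2773 0.09  ]
leg_right [347.4 183.5] 0.71 [ 0.4746 -0.1618  0.09  ]
lid_lip [339.2 160.9] 0.63 [ 0.5212 -0.4598  0.    ]
jaw [371.3 281.5] 0.6 [0.4009 0.1131 0.006 ]
bracket [345.8 215.3] 0.78 [ 0.4763 -0.1479  0.    ]
```

View pics/s0.png

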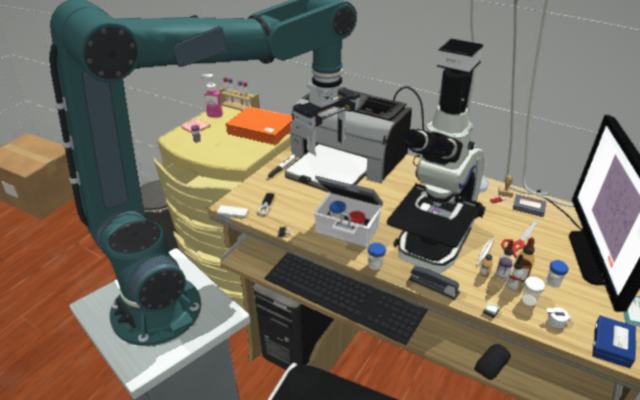

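View pics/d0.png

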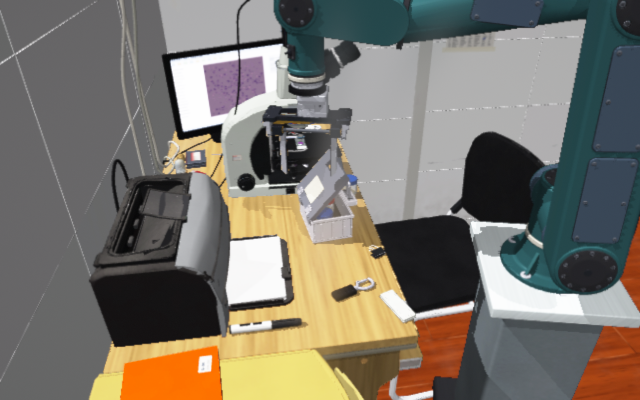

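Run:
```python
from h import *
np.set_printoptions(precision=4,suppress=True)
ims=snapshot("wrist"); save("w0",ims[0]); np.savez("wrist0",im=ims[0],d=ims[1])
c=camera_model("wrist"); print(c,ray(c,(320,200)))
for cam in ["scene","side","wrist"]:
    d=np.load(cam+"0.npz")["d"]; c=camera_model(cam)
    for t in ["carrier","clip","carrier_lid","microscope","bracket","cup_blue","slide_mailer","bulldog_clip"]:
        for q in silhouettes(cam,t)[:1]:
            P=cloud(c,q["pixels"],d); n=len(P)
            if n<5: print(cam,t,n);continue
            np.savez(f"c_{cam}_{t}",P=P)
            lo,hi=np.percentile(P,[2,98],axis=0)
            print(cam,t,round(q["score"],2),n,"med",np.median(P,0),"lo",lo,"hi",hi)
            if t in("clip","carrier_lid","slide_mailer"):
                if t=="carrier_lid":
                    m=P.mean(0);U,S,V=np.linalg.svd(P-np.median(P,0),full_matrices=False);print("  normal",V[2],"S",S/np.sqrt(n))
                else:
                    print("  rect",cv2.minAreaRect((P[:,:2]*1000).astype(np.float32)))
        if cam=="wrist":
            for q in spot_point(cam,t)[:1]: print("   spot",q)
```

```text
{'fx': 340.3231918247829, 'fy': 340.3231918247829, 'cx': 326.49792553629266, 'cy': 202.60390911091014, 'k1': -0.03141900709853039, 'rvec': array([-2.8822, -0.0002, -0.0023]), 'tvec': array([-0.5503, -0.0259,  0.3892])} (array([0.5497, 0.0749, 0.3837]), array([-0.0175, -0.2491, -0.9685]))
scene carrier 0.93 3394 med [ 0.5141 -0.1169  0.0612] lo [ 0.4565 -0.1855  0.0016] hi [ 0.5933 -0.0244  0.1718]
scene clip 0.68 155 med [0.4454 0.1421 0.0075] lo [0.3986 0.1052 0.0015] hi [0.4794 0.1683 0.0136]
  rect ((436.7634582519531, 136.82254028320312), (102.7953109741211, 26.24459457397461), 35.830928802490234)
scene carrier_lid 0.76 924 med [ 0.5215 -0.1107  0.1369] lo [ 0.4712 -0.1847  0.0257] hi [0.6436 0.0886 0.1739]
  normal [-0.6401 -0.1768 -0.7477] S [0.0663 0.0472 0.01  ]
scene bracket 0.71 337 med [ 0.469  -0.1492  0.0643] lo [ 0.4498 -0.1789  0.0401] hi [ 0.4948 -0.1164  0.1023]
scene cup_blue 0.85 411 med [ 0.4656 -0.2572  0.048 ] lo [ 0.4533 -0.2707  0.0001] hi [ 0.4951 -0.231   0.0596]
scene slide_mailer 0.83 241 med [0.3431 0.1749 0.007 ] lo [ 0.3147  0.1396 -0.0012] hi [0.3718 0
[... 1356 characters left out ...]
55 -0.0155  0.1732]
   spot {'uv': [309.9, 263.0], 'score': 0.97}
wrist clip 0.82 2127 med [0.4501 0.1464 0.0098] lo [0.3997 0.1066 0.0044] hi [0.4821 0.1726 0.0122]
  rect ((439.0902099609375, 139.17019653320312), (101.54281616210938, 29.482261657714844), 35.60861587524414)
   spot {'uv': [242.0, 32.0], 'score': 0.94}
wrist carrier_lid 0.86 15159 med [ 0.5323 -0.069   0.1275] lo [ 0.4828 -0.1626  0.0776] hi [ 0.5866 -0.017   0.1732]
  normal [-0.7038 -0.2351 -0.6704] S [0.0448 0.0372 0.0083]Traceback (most recent call last):
  File "<stdin>", line 20, in <module>
ValueError: it knows: bracket, bulldog_clip, carrier, clip, cup_blue, jaw, leg_left, leg_right, lid_lip, microscope, slide_mailer
```

View pics/w0.png

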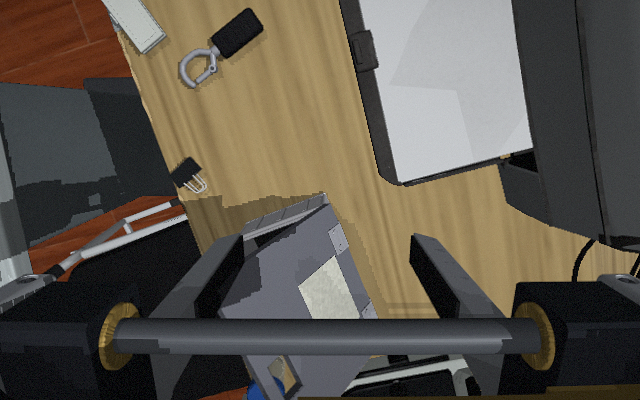

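Run:
```python
from h import *
from scipy.optimize import least_squares
np.set_printoptions(precision=4,suppress=True)
# lid plane (wrist cloud), robust
for cam in ["wrist","side"]:
    P=np.load(f"c_{cam}_carrier_lid.npz")["P"]
    n=np.array([.7,.235,.67]);m=np.median(P,0);Q=P
    for k in range(8):
        Q=P[abs((P-m)@n)<.004]; m=Q.mean(0); n=np.linalg.svd(Q-m,full_matrices=False)[2][2]; n*=np.sign(n[2])
    yaw=np.arctan2(n[1],n[0]); ang=np.arctan2(np.hypot(n[0],n[1]),n[2])
    ex=np.array([np.cos(yaw),np.sin(yaw),0]); ey=np.array([-ex[1],ex[0],0]); s=np.cross(ey,n)  # s: from hinge? up-slope sign
    a=Q@ey; b=Q[:,2]
    print(cam,len(Q),"n",n,"yaw",np.degrees(yaw),"ang",np.degrees(ang),"y range",np.percentile(a,[0.5,2,98,99.5]),"z range",np.percentile(b,[.5,2,98,99.5]))
    # hinge: top face plane passes 10mm off hinge line at z=.07
    hx=(m@n-0.010-0.070*n[2])/np.hypot(n[0],n[1]); print("hinge along ex",hx,"carrier origin along ex",hx-.05)
    d=(Q-0)@ex; print("slope dist from hinge", np.percentile(((hx-d)*np.cos(ang)+(b-.07)*np.sin(ang)),[.5,2,98,99.5]))
for cam in ["scene","side"]:
    for q in silhouettes(cam,"microscope")[:2]:
        d=np.load(cam+"0.npz")["d"]; P=cloud(camera_model(cam),q["pixels"],d)
        print(cam,"micro",q["score"],q["uv"],len(P),np.percentile(P,[1,99],axis=0))
        for z0 in (0,.1,.2,.3,.4):
            L=P[(P[:,2]>z0)&(P[:,2]<z0+.1)]
            if len(L)>20: print(z0,np.percentile(L[:,:2],[2,98],axis=0).ravel())
```

```text
wrist 14554 n [0.6864 0.2701 0.6752] yaw 21.478939123080938 ang 47.532600904995725 y range [-0.3653 -0.36   -0.2101 -0.2089] z range [0.0762 0.0781 0.1733 0.1747]
hinge along ex 0.5046349305475611 carrier origin along ex 0.45463493054756116
slope dist from hinge [-0.0006  0.0018  0.1311  0.1328]
side 1643 n [0.6865 0.2714 0.6746] yaw 21.569888382860068 ang 47.57687792504392 y range [-0.3665 -0.3634 -0.2097 -0.208 ] z range [0.0779 0.0795 0.1734 0.1749]
hinge along ex 0.5046204682448382 carrier origin along ex 0.4546204682448382
slope dist from hinge [0.0022 0.0041 0.1311 0.1336]
```

{"fn": "move_arm", "kwargs": {"steps": [0,0,0.125,-0.013,-0.027,0,0,0,0,0.25,-0.026,-0.054,0,0,0,0,0.375,-0.038,-0.08,0,0,0,0,0.375,-0.038,-0.08,-0.015,0,0,0,0.375,-0.038,-0.08,-0.03,0,0,0,0.375,-0.038,-0.08,-0.03,0,0,0,0.375,-0.038,-0.08,-0.03,0]}}

```text
time: 3.1
tool_pos: [0.5086, -0.0811, 0.189]
ee_rot: [-3.131, 0.0, 1.944]
wrist_force: [-12.5, -5.5, 13.2]
width: 0.0417
finger_force: 9.2
```

{"fn": "move_arm", "kwargs": {"steps": [0,0,0,0,0,0.01,0.5,0,0,0,0,0,0.03,0.3,0,0,0,0,0,0.03,0,0,0,0,0,0,0.03,0,0,0,0,0,0,0.03,0,0,0,0,0,0,0.03,0]}}

```text
time: 3.7
tool_pos: [0.5116, -0.0796, 0.2182]
ee_rot: [-3.14, -0.001, 1.946]
wrist_force: [0.0, 0.7, -0.1]
width: 0.0106
finger_force: 0.0
```

```bash
cat > lid.py <<'E'
from h import *
np.set_printoptions(precision=4,suppress=True)
for cam in ["side","wrist"]:
    im,d=snapshot(cam);c=camera_model(cam)
    P=cloud(c,silhouettes(cam,"carrier_lid")[0]["pixels"],d)
    best=0;rng=np.random.default_rng(0)
    for k in range(500):
        a,b,e=P[rng.integers(len(P),size=3)]; n=np.cross(b-a,e-a); n/=np.linalg.norm(n)+1e-12
        s=(abs((P-a)@n)<.003).sum()
        if s>best: best=s;N=n;A=a
    Q=P[abs((P-A)@N)<.004];m=Q.mean(0);n=np.linalg.svd(Q-m,full_matrices=False)[2][2];n*=np.sign(n[2])
    print(cam,len(P),len(Q),n,"yaw",np.degrees(np.arctan2(n[1],n[0])),"ang",np.degrees(np.arccos(n[2])),"z",np.percentile(Q[:,2],[2,98]))
print(get_obs())
E
python3 lid.py
```

```text
side 1834 1834 [0.709  0.2678 0.6524] yaw 20.692297149124602 ang 49.279555878683865 z [0.0789 0.1769]
wrist 13186 12645 [0.7024 0.2755 0.6563] yaw 21.416511434773046 ang 48.97812234010724 z [0.0791 0.1773]
{'time': 3.9, 'joint_positions': array([-0.2645,  0.0166,  1.4456,  0.0001,  1.6802, -0.6394]), 'qvel': array([-0.0016, -0.002 , -0.0031, -0.0012,  0.0009, -0.0006]), 'joint_torque': array([  0.0321, -30.8639, -30.1568,   0.0529,   0.0598,   0.0007]), 'tool_pos': array([ 0.5118, -0.0799,  0.219 ]), 'ee_rot': array([-3.141 , -0.0006,  1.9457]), 'wrist_force': array([-0.9523,  0.0574, -0.104 ]), 'wrist_torque': array([-0.0166, -0.0378,  0.0289]), 'finger_force': 0.0, 'width': 0.00024018504911765628}
```

{"fn": "move_arm", "kwargs": {"steps": [0,0,0,0,0,-0.03,0,0,0,0,0,0,-0.042,0,0,0,0,-0.013,-0.005,-0.055,0,0,0,0,-0.023,-0.009,-0.068,0,0,0,0,-0.03,-0.012,-0.082,0,0,0,0,-0.036,-0.014,-0.095,0,0,0,0,-0.039,-0.016,-0.106,0,0,0,0,-0.041,-0.0165,-0.114,0,0,0,0,-0.041,-0.0165,-0.114,0]}}

```text
time: 4.8
tool_pos: [0.4701, -0.0963, 0.1041]
ee_rot: [-3.14, -0.002, 1.946]
wrist_force: [1.1, -0.1, 0.6]
width: 0.0005
finger_force: 0.0
```

{"fn": "move_arm", "kwargs": {"steps": [0,0,0,0,0,-0.004,0,0,0,0,0,0,-0.008,0,0,0,0,0,0,-0.0105,0,0,0,0,0,0,-0.0115,0,0,0,0,0,0,-0.0115,0]}}

```text
time: 5.3
tool_pos: [0.4712, -0.0965, 0.0943]
ee_rot: [3.141, 0.0, 1.946]
wrist_force: [-1.3, 0.7, 2.0]
width: 0.0005
finger_force: 0.5
```

Near shut; press a touch more, then lift and check.

{"fn": "move_arm", "kwargs": {"steps": [0,0,0,0,0,-0.0015,0,0,0,0,0,0,-0.003,0,0,0,0,0,0,-0.003,0]}}

```text
time: 5.6
tool_pos: [0.4713, -0.0965, 0.0941]
ee_rot: [3.141, 0.001, 1.946]
wrist_force: [-5.2, 1.4, 13.9]
width: 0.0007
finger_force: 6.8
```

{"fn": "move_arm", "kwargs": {"steps": [0,0,0,0,0,0.03,0,0,0,0,0,0.03,0.08,0.2,0,0,0,0,0.07,0.13,0.4,0,0,0,0,0.1,0.15,0.55,0,0,0,0,0.1,0.15,0.55,0]}}

```text
validation failed for argument at $.st...
```

```bash
python3 lid.py
python3 - <<'E'
from h import *
np.set_printoptions(precision=4,suppress=True)
O=np.array([.5283,-.1007]);ex=np.array([.9304,.3665]);ey=np.array([-.3665,.9304])
for cam in ["scene","side","wrist"]:
    im,d=snapshot(cam);c=camera_model(cam)
    for t in ["leg_left","leg_right","lid_lip"]:
        for q in spot_point(cam,t)[:1]:
            p=atz(c,q["uv"],.08 if t=="lid_lip" else .09)[:2]; print(cam,t,q["score"],np.round(q["uv"],1),p,"carrier",(p-O)@ex,(p-O)@ey)
    for q in silhouettes(cam,"bracket")[:1]:
        P=cloud(c,q["pixels"],d); P=P[(P[:,2]>.085)&(P[:,2]<.12)]; 
        if len(P)>5: print("staple cloud",len(P),np.median((P[:,:2]-O)@ex),np.percentile((P[:,:2]-O)@ey,[3,97]),P[:,2].max())
    for q in spot_point(cam,"clip")[:1]+spot_point(cam,"jaw")[:1]: print(cam,q["score"],atz(c,q["uv"],.003))
    if cam=="side":
        cv2.imwrite("pics/s1.png",cv2.resize(im[140:320,240:440,::-1],(800,600)))
E
```

```text
side 1734 1623 [-0.0048  0.      1.    ] yaw 179.7282654982712 ang 0.2735426949888711 z [0.0769 0.0825]
wrist 33412 33129 [-0.0054  0.0007  1.    ] yaw 173.05528645457218 ang 0.3135297837662666 z [0.0777 0.0808]
{'time': 5.8, 'joint_positions': array([-0.32  , -0.007 ,  1.7208,  0.    ,  1.4264, -0.6951]), 'qvel': array([-0.0014,  0.0026,  0.0011, -0.0003, -0.0013, -0.0006]), 'joint_torque': array([ -0.251 , -22.2904, -25.1277,   0.0984,  -1.9503,   0.0003]), 'tool_pos': array([ 0.4713, -0.0965,  0.0941]), 'ee_rot': array([3.1404, 0.0009, 1.9459]), 'wrist_force': array([-5.3243,  2.1159, 13.9342]), 'wrist_torque': array([ 0.3858,  1.0796, -0.0167]), 'finger_force': 6.706306741107255, 'width': 0.000640583024182547}
scene leg_left 0.66 [340.3 215.3] [ 0.474  -0.1275] carrier -0.06038187310701146 -0.005009465778041109
scene leg_right 0.57 [349.9 217.1] [ 0.486  -0.1497] carrier -0.0572994737897562 -0.030091556001882475
scene 0.6 [0.4527 0.157  0.003 ]
scene 0.72 [0.4109 0.1154 0.003 ]
side leg_left 0.4 [343.7 297.8] [0.451  0.2573] carrier 0.05923959205605109 0.3613978003283033
side lid_lip 0.69 [356.1 191. ] [ 0.4507 -0.143 ] carrier -0.08766247667251095 -0.01094346471517101
side 0.76 [0.4575 0.1649 0.003 ]
side 0.82 [0.4045 0.1195 0.003 ]
wrist leg_left 0.65 [271.6 288.7] [ 0.4502 -0.125 ] carrier -0.08155429992027236 0.006060345023629383
wrist lid_lip 0.73 [271.7 290.6] [ 0.4511 -0.1319] carrier -0.08331885515193538 -0.0007579948537984904
wrist 0.39 [0.3955 0.0034 0.003 ]
```

View pics/s1.png

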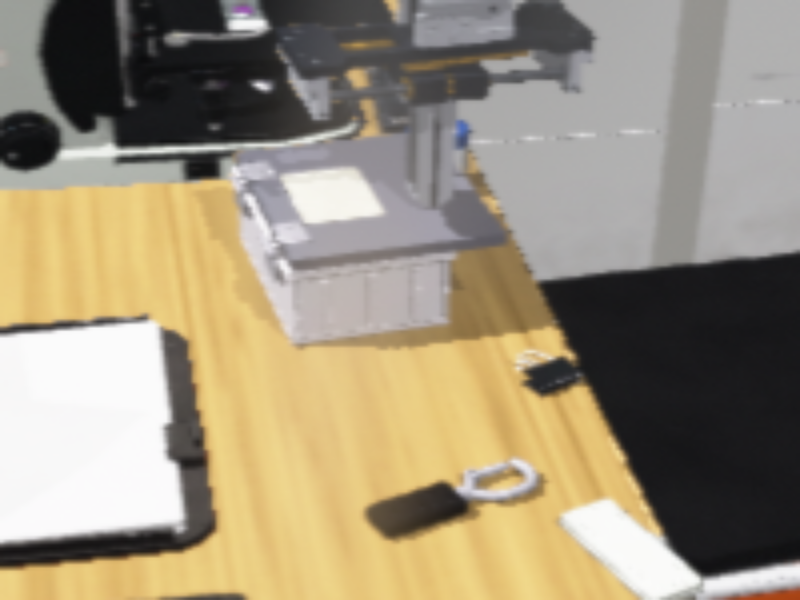

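{"fn": "move_arm", "kwargs": {"steps": [0,0,0,0,0,0.03,0,0,0,0,0,0,0.07,0,0,0,-0.14,0,0.04,0.11,0.3,0,0,-0.29,0,0.08,0.12,0.6,0,0,-0.44,0,0.12,0.12,0.6,0,0,-0.58,0,0.16,0.12,0.6,0,0,-0.73,-0.01,0.2,0.12,0.6,0,0,-0.88,-0.012,0.23,0.12,0.6,0,0,-1.03,-0.012,0.25,0.12,0.6,0,0,-1.18,-0.012,0.25,0.12,0.6,0,0,-1.325,-0.012,0.25,0.12,0.6,0,0,-1.325,-0.012,0.25,0.12,0.6]}}

```text
time: 8.05
tool_pos: [0.4589, 0.154, 0.2108]
ee_rot: [3.142, 0.0, 0.618]
wrist_force: [-0.8, -0.2, -0.9]
width: 0.0566
finger_force: 0.0
```

Run:
```python
from h import *
np.set_printoptions(precision=4,suppress=True)
O=np.array([.5283,-.1007]);ex=np.array([.9304,.3665]);ey=np.array([-.3665,.9304])
o=get_obs();print(o["tool_pos"],o["ee_rot"],o["width"],o["time"])
im,d=snapshot("wrist");c=camera_model("wrist");save("w2",im)
q=silhouettes("wrist","clip")[0]; P=cloud(c,q["pixels"],d); print(q["score"],len(P),np.percentile(P,[1,99],axis=0))
r=cv2.minAreaRect((P[:,:2]*1000).astype(np.float32)); print(r)
hsv=im.astype(int).sum(2); g=q["pixels"]&(hsv<180); G=cloud(c,g,d); G=G[G[:,2]>.009]; print("grip",len(G),cv2.minAreaRect((G[:,:2]*1000).astype(np.float32)))
for t in("clip","jaw"):
    for q in spot_point("wrist",t)[:1]: print(t,q,atz(c,q["uv"],0 if t=="clip" else .006))
for cam in ["scene","side"]:
    im,d=snapshot(cam);c=camera_model(cam)
    for q in silhouettes(cam,"bracket")[:1]:
        P=cloud(c,q["pixels"],d); P=P[(P[:,2]>.086)&(P[:,2]<.12)]; L=np.c_[(P[:,:2]-O)@ex,(P[:,:2]-O)@ey]
        print(cam,"staple",len(P),np.median(L,0),np.percentile(L,[5,95],axis=0),P[:,2].max())
    for t in ["leg_left","leg_right","lid_lip"]:
        for q in spot_point(cam,t)[:1]:
            p=atz(c,q["uv"],.08 if t=="lid_lip" else .09)[:2]; print(cam,t,q["score"],np.round(q["uv"],1),p,"carrier",(p-O)@ex,(p-O)@ey)
```

```text
[0.4589 0.154  0.2108] [3.1415 0.     0.6181] 0.05655797339768339 8.05
0.87 1501 [[0.399  0.1064 0.0002]
 [0.4833 0.1756 0.0124]]
((440.6129150390625, 139.965576171875), (98.27027893066406, 30.057235717773438), 35.129093170166016)
grip 949 ((458.93353271484375, 154.2493438720703), (50.37744140625, 24.877656936645508), 34.9383430480957)
clip {'uv': [326.7, 178.4], 'score': 0.92} [0.4618 0.1558 0.    ]
jaw {'uv': [327.7, 234.7], 'score': 0.71} [0.4098 0.1174 0.006 ]
scene staple 39 [-0.0703 -0.02  ] [[-0.0727 -0.035 ]
 [-0.0655 -0.0114]] 0.10773639403363229
scene leg_left 0.63 [342.9 219.8] [ 0.4654 -0.145 ] carrier -0.07473973421338327 -0.018187155426389816
scene leg_right 0.57 [351.9 218.3] [ 0.4861 -0.1566] carrier -0.059804857124751275 -0.036552970052742335
scene lid_lip 0.66 [334.3 221.7] [ 0.4535 -0.1265] carrier -0.0790225051863284 0.0034234167189025454
side leg_left 0.54 [349.8 186.1] [ 0.4675 -0.1491] carrier -0.07426806868669271 -0.022760027831572962
side leg_right 0.59 [343.9 185.4] [ 0.4829 -0.1511] carrier -0.06073644975434366 -0.030250795944931606
side lid_lip 0.91 [356.1 192.8] [ 0.4502 -0.1341] carrier -0.08487159206729791 -0.0024741470649113032
```

View pics/w2.png

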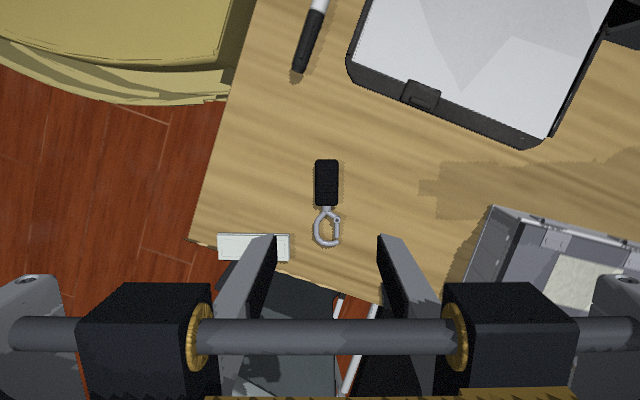

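{"fn": "move_arm", "kwargs": {"steps": [0,0,0,0,0,-0.04,0.6,0,0,0,0,0,-0.08,0.6,0,0,0,0,0,-0.12,0.6,0,0,0,0,0,-0.16,0.6,0,0,0,0,0,-0.185,0.6,0,0,0,0,0,-0.1945,0.6,0,0,0,0,0,-0.1945,0.2,0,0,0,0,0,-0.1945,0,0,0,0,0,0,-0.1945,0,0,0,0,0,0,-0.1945,0,0,0,0,0,0,-0.1945,0]}}

```text
time: 9.85
tool_pos: [0.4596, 0.1537, 0.0174]
ee_rot: [3.141, -0.002, 0.621]
wrist_force: [-0.1, 0.5, 3.0]
width: 0.0257
finger_force: 30.0
```

{"fn": "move_arm", "kwargs": {"steps": [0,0,0,0,0,0.04,0,0,0,0,0,0,0.09,0,0,0,0.14,0,-0.03,0.14,0,0,0,0.28,-0.01,-0.06,0.16,0,0,0,0.42,-0.02,-0.1,0.16,0,0,0,0.56,-0.03,-0.13,0.16,0,0,0,0.7,-0.035,-0.16,0.16,0,0,0,0.84,-0.042,-0.19,0.16,0,0,0,0.98,-0.042,-0.22,0.16,0,0,0,1.12,-0.042,-0.2405,0.16,0,0,0,1.26,-0.042,-0.2405,0.14,0,0,0,1.325,-0.042,-0.2405,0.12,0]}}

```text
time: 11.05
tool_pos: [0.4173, -0.088, 0.1366]
ee_rot: [3.14, 0.001, 1.948]
wrist_force: [0.5, 0.3, -2.0]
width: 0.0256
finger_force: 30.0
```

{"fn": "move_arm", "kwargs": {"steps": [0,0,0,0,0,-0.015,0,0,0,0,0,0,-0.0285,0,0,0,0,0,0,-0.0285,0]}}

```text
time: 11.35
tool_pos: [0.4155, -0.0865, 0.1058]
ee_rot: [-3.138, -0.003, 1.946]
wrist_force: [-0.5, 0.2, -0.5]
width: 0.0256
finger_force: 30.0
```

```bash
cat > chk.py <<'E'
from h import *
import sys
np.set_printoptions(precision=4,suppress=True)
O=np.array([.5283,-.1007]);ex=np.array([.9304,.3665]);ey=np.array([-.3665,.9304])
o=get_obs();tp=o["tool_pos"];print(tp,o["ee_rot"],o["width"],o["time"],o["wrist_force"],"carrier",(tp[:2]-O)@ex,(tp[:2]-O)@ey)
outs=[]
for cam in ["scene","side"]:
    im,d=snapshot(cam);c=camera_model(cam)
    uv=proj(c,[list(O-.07*ex-.0*ey)+[.09]])[0].astype(int)
    x,y=np.clip(uv[0]-50,0,540),np.clip(uv[1]-37,0,325)
    outs.append(cv2.resize(im[y:y+75,x:x+100,::-1],(400,300),interpolation=cv2.INTER_CUBIC)); print(cam,"crop origin",x,y)
    for t,z in (("clip",tp[2]-.0174),("jaw",tp[2]-.0114),("leg_left",.09),("leg_right",.09)):
        for q in spot_point(cam,t)[:1]:
            p=atz(c,q["uv"],z)[:2]; print(cam,t,round(q["score"],2),np.round(q["uv"],1),"carrier",(p-O)@ex,(p-O)@ey)
    for t in ("clip","bracket"):
        for q in silhouettes(cam,t)[:1]:
            P=cloud(c,q["pixels"],d);
            P=P[(P[:,2]>.083)&(P[:,2]<.115)]; L=np.c_[(P[:,:2]-O)@ex,(P[:,:2]-O)@ey,P[:,2]]
            if len(L)>4: print(cam,t,q["score"],len(P),"med",np.median(L,0),"lo/hi",np.percentile(L,[3,97],axis=0).ravel())
cv2.imwrite(f"pics/{sys.argv[1]}.png",np.vstack(outs))
E
python3 chk.py c1
```

```text
[ 0.4155 -0.0865  0.1058] [-3.1383 -0.0029  1.9457] 0.02563998796167942 11.35 [-0.5314  0.2107 -0.5343] carrier -0.09975837443662915 0.05458258371873842
scene crop origin 286 179
scene clip 0.66 [312.2 217.4] carrier -0.09569844908085388 0.05729825069358837
scene jaw 0.56 [334.6 224.5] carrier -0.10568142809739332 -0.008844111331155221
scene leg_left 0.63 [338.1 217.6] carrier -0.07141251076921822 -0.003644409987956931
scene leg_right 0.68 [354.4 217.7] carrier -0.054935340468823875 -0.04140439123890982
scene clip 0.74 187 med [-0.1031  0.0222  0.0957] lo/hi [-0.1158 -0.0202  0.0898 -0.0869  0.0483  0.101 ]
scene bracket 0.68 22 med [-0.0689 -0.02    0.0997] lo/hi [-0.0717 -0.0327  0.087  -0.0663 -0.0107  0.1057]
side crop origin 300 153
side clip 0.58 [369.7 200.9] carrier -0.10028975459336524 0.05603611128191137
side jaw 0.7 [362.4 184. ] carrier -0.10623215556001836 -0.01698641731816667
side leg_left 0.66 [350.9 187.8] carrier -0.07437628491355563 -0.01382732627154683
side leg_right 0.62 [346.6 185.3] carrier -0.067573021404578 -0.028863737143004643
side clip 0.47 126 med [-0.0973  0.0631  0.1023] lo/hi [-0.1082  0.0119  0.0943 -0.0852  0.0796  0.1052]
side bracket 0.62 43 med [-0.0674 -0.0115  0.0969] lo/hi [-0.0705 -0.0317  0.0844 -0.0644 -0.0059  0.1083]
```

View pics/c1.png

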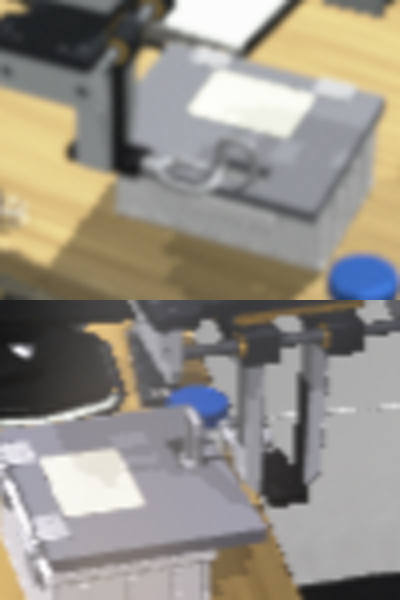

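{"fn": "move_arm", "kwargs": {"steps": [0,0,0,0.0004,-0.001,-0.003,0,0,0,0,0.0004,-0.001,-0.0065,0,0,0,0,0.0023,-0.0003,-0.0065,0,0,0,0,0.0051,0.0008,-0.0065,0,0,0,0,0.0078,0.0019,-0.0065,0,0,0,0,0.0097,0.0027,-0.0065,0,0,0,0,0.0097,0.0027,-0.0065,0]}}

```text
time: 12.75
tool_pos: [0.4271, -0.0842, 0.1016]
ee_rot: [3.141, 0.0, 1.946]
wrist_force: [-0.0, -0.4, -1.4]
width: 0.0257
finger_force: 30.0
```

```bash
cat > o.py <<'E'
from h import *
np.set_printoptions(precision=4,suppress=True)
O=np.array([.5283,-.1007]);ex=np.array([.9304,.3665]);ey=np.array([-.3665,.9304])
o=get_obs();tp=o["tool_pos"];f=o["wrist_force"];print("xyz",tp,"carrier",(tp[:2]-O)@ex,(tp[:2]-O)@ey,"F",f[:2]@ex,f[:2]@ey,f[2],"T",o["wrist_torque"],"w",o["width"],o["ee_rot"],o["time"])
E
python3 o.py
```

```text
xyz [ 0.4271 -0.0842  0.1016] carrier -0.08811931043217472 0.05245081999242794 F -0.1506012266177631 -0.3345147014683237 -1.4040009956662596 T [-0.0084 -0.0108 -0.0446] w 0.02568504184681473 [3.1413 0.0001 1.9462] 12.75
```

{"fn": "move_arm", "kwargs": {"steps": [0,0,0,-0.0004,0.0009,-0.0025,0,0,0,0,0.0005,0.0013,-0.0025,0,0,0,0,0.0015,0.0016,-0.0025,0,0,0,0,0.0024,0.002,-0.0025,0,0,0,0,0.0024,0.002,-0.0025,0]}}

```text
time: 13.25
tool_pos: [0.4292, -0.0823, 0.099]
ee_rot: [3.141, 0.0, 1.946]
wrist_force: [-0.2, -0.4, -1.3]
width: 0.0257
finger_force: 30.0
```

```bash
python3 o.py
```

```text
xyz [ 0.4292 -0.0823  0.099 ] carrier -0.0854680671198371 0.05343310992898221 F -0.33900018204265553 -0.34865620477705755 -1.2680423314372224 T [ 0.0124 -0.014  -0.0904] w 0.02568707342103433 [3.1415 0.     1.9458] 13.25
```

{"fn": "move_arm", "kwargs": {"steps": [0,0,0,0.0009,0.0004,0,0,0,0,0,0.0019,0.0007,0,0,0,0,0,0.0028,0.0011,0,0,0,0,0,0.0028,0.0011,0,0]}}

```text
time: 13.65
tool_pos: [0.4314, -0.0812, 0.0988]
ee_rot: [-3.14, -0.001, 1.946]
wrist_force: [-1.8, -0.4, -0.5]
width: 0.0257
finger_force: 30.0
```

```bash
python3 o.py
```

```text
xyz [ 0.4314 -0.0812  0.0988] carrier -0.08297901712098381 0.05364250904163556 F -1.8336649648613246 0.29102601668294775 -0.5372821236697345 T [-0.0744  0.5545 -0.1617] w 0.025720956122384085 [-3.1404 -0.0006  1.9455] 13.65
```

{"fn": "move_arm", "kwargs": {"steps": [0,0,0,0.0009,0.0004,0,0,0,0,0,0.0019,0.0007,0,0,0,0,0,0.0028,0.0011,0,0,0,0,0,0.0037,0.0015,0,0,0,0,0,0.0037,0.0015,0,0]}}

```text
time: 14.15
tool_pos: [0.4355, -0.0797, 0.0989]
ee_rot: [-3.141, -0.0, 1.946]
wrist_force: [-3.4, -1.2, 0.2]
width: 0.0255
finger_force: 30.0
```

```bash
python3 o.py
```

```text
xyz [ 0.4355 -0.0797  0.0989] carrier -0.0786253169279005 0.05350064703988032 F -3.5783874645348215 0.07712829589431165 0.1835217641395155 T [-0.1634  0.6412 -0.1723] w 0.025453738214285412 [-3.1412 -0.      1.9458] 14.15
```

{"fn": "move_arm", "kwargs": {"steps": [0,0,0,0.0009,0.0004,0,0,0,0,0,0.0019,0.0007,0,0,0,0,0,0.0028,0.0011,0,0,0,0,0,0.0037,0.0015,0,0,0,0,0,0.0047,0.0018,0,0,0,0,0,0.0056,0.0022,0,0,0,0,0,0.0056,0.0022,0,0]}}

```text
time: 14.85
tool_pos: [0.4411, -0.0771, 0.0989]
ee_rot: [-3.142, -0.001, 1.946]
wrist_force: [-3.9, -1.4, 0.2]
width: 0.0257
finger_force: 30.1
```

```bash
python3 o.py
```

```text
xyz [ 0.4411 -0.0771  0.0989] carrier -0.0724529466106784 0.05390171151615571 F -4.115635365773879 0.09055936765720327 0.18504288745325048 T [-0.1517  0.8284 -0.2749] w 0.025727287767889358 [-3.1416 -0.001   1.9459] 14.85
```

{"fn": "move_arm", "kwargs": {"steps": [0,0,0,0.0009,0.0004,0,0,0,0,0,0.0019,0.0007,0,0,0,0,0,0.0028,0.0011,0,0,0,0,0,0.0037,0.0015,0,0,0,0,0,0.0047,0.0018,0,0,0,0,0,0.0047,0.0018,0,0]}}

```text
time: 15.45
tool_pos: [0.4462, -0.0746, 0.099]
ee_rot: [3.14, -0.002, 1.946]
wrist_force: [-3.2, 3.6, -1.7]
width: 0.0258
finger_force: 30.0
```

```bash
python3 o.py
```

```text
xyz [ 0.4462 -0.0746  0.099 ] carrier -0.06680347001807856 0.05435312050256529 F -1.6713147544460458 4.540060380108359 -1.6859933183989089 T [ 0.6105  0.7334 -0.1535] w 0.025820937731001827 [ 3.1402 -0.0019  1.9464] 15.45
```

{"fn": "move_arm", "kwargs": {"steps": [0,0,0,0.0007,0.0003,0,0,0,0,0,0.0014,0.0006,0,0,0,0,0,0.0021,0.0009,0,0,0,0,0,0.0021,0.0009,0,0]}}

```text
time: 15.85
tool_pos: [0.4499, -0.0754, 0.0998]
ee_rot: [3.138, 0.003, 1.947]
wrist_force: [-0.1, -0.5, 0.2]
width: 0.0254
finger_force: 30.0
```

```bash
python3 o.py
```

```text
xyz [ 0.4499 -0.0754  0.0998] carrier -0.0636418307993976 0.052290966605482735 F -0.29115305145901876 -0.46171684407472885 0.15415436665822446 T [ 0.0106 -0.0483 -0.0538] w 0.025426133073433964 [3.1377 0.0034 1.9466] 15.85
```

{"fn": "move_arm", "kwargs": {"steps": [0,0,0,-0.0019,-0.0007,0,0,0,0,0,-0.0037,-0.0015,0,0,0,0,0,-0.0056,-0.0022,0,0,0,0,0,-0.0074,-0.0029,0,0,0,0,0,-0.0084,-0.0033,0,0,0,0,0,-0.0084,-0.0033,0,0]}}

```text
time: 16.45
tool_pos: [0.44, -0.0782, 0.0993]
ee_rot: [3.14, 0.001, 1.946]
wrist_force: [0.2, 0.7, -0.8]
width: 0.0259
finger_force: 30.0
```

```bash
python3 o.py
```

```text
xyz [ 0.44   -0.0782  0.0993] carrier -0.07394808070533054 0.05327978746966974 F 0.435232228331075 0.5875010459847159 -0.7812926118098455 T [ 0.0787 -0.1703  0.0658] w 0.02588316771298771 [3.1403 0.0006 1.9457] 16.45
```

{"fn": "move_arm", "kwargs": {"steps": [0,0,0,-0.0005,-0.0002,0,0,0,0,0,-0.0009,-0.0004,0,0,0,0,0,-0.0014,-0.0006,0,0,0,0,0,-0.0019,-0.0007,0,0,0,0,0,-0.0019,-0.0007,0,0]}}

```text
time: 16.95
tool_pos: [0.4388, -0.0787, 0.0994]
ee_rot: [3.139, 0.001, 1.946]
wrist_force: [4.3, 1.5, -0.7]
width: 0.0257
finger_force: 30.1
```

```bash
python3 o.py
```

```text
xyz [ 0.4388 -0.0787  0.0994] carrier -0.07516328222915493 0.053272628253583525 F 4.511399633574206 -0.17953086680418912 -0.6603553496571277 T [ 0.2946 -1.0258  0.2635] w 0.025704290634166318 [3.1388 0.001  1.9464] 16.95
```

{"fn": "move_arm", "kwargs": {"steps": [0,0,0,-0.0006,-0.0002,0,0,0,0,0,-0.0011,-0.0004,0,0,0,0,0,-0.0017,-0.0007,0,0,0,0,0,-0.0017,-0.0007,0,0]}}

```text
time: 17.35
tool_pos: [0.4382, -0.079, 0.0997]
ee_rot: [3.136, 0.001, 1.947]
wrist_force: [8.1, 3.1, -2.4]
width: 0.0259
finger_force: 30.2
```

```bash
python3 o.py
```

```text
xyz [ 0.4382 -0.079   0.0997] carrier -0.0758988966610296 0.05319584664641284 F 8.726841849098767 -0.07313034362245292 -2.423162095693316 T [ 0.4857 -1.4623  0.5005] w 0.02585497626971983 [3.136  0.0012 1.9469] 17.35
```

One small step more, to about 10–11 N, held briefly.

{"fn": "move_arm", "kwargs": {"steps": [0,0,0,-0.0005,-0.0002,0,0,0,0,0,-0.0007,-0.0003,0,0,0,0,0,-0.0007,-0.0003,0,0,0,0,0,-0.0007,-0.0003,0,0,0,0,0,-0.0007,-0.0003,0,0]}}

```text
time: 17.85
tool_pos: [0.4377, -0.0792, 0.0998]
ee_rot: [3.135, 0.001, 1.947]
wrist_force: [7.5, 2.5, -1.9]
width: 0.0254
finger_force: 30.2
```

```bash
python3 o.py
```

```text
xyz [ 0.4377 -0.0792  0.0998] carrier -0.07638996123401459 0.05321828488420042 F 7.929051856595471 -0.40565506640794496 -1.9064203382832876 T [ 0.4917 -1.5287  0.5364] w 0.02543990929017103 [3.1355 0.0012 1.9471] 17.85
```

{"fn": "move_arm", "kwargs": {"steps": [0,0,0,-0.0009,-0.0004,0,0,0,0,0,-0.0016,-0.0006,0,0,0,0,0,-0.0016,-0.0006,0,0,0,0,0,-0.0016,-0.0006,0,0]}}

```text
time: 18.25
tool_pos: [0.4368, -0.0796, 0.1002]
ee_rot: [3.134, 0.002, 1.948]
wrist_force: [8.8, 2.4, -1.6]
width: 0.0256
finger_force: 30.4
```

```bash
python3 o.py; python3 chk.py c2
```

```text
xyz [ 0.4368 -0.0796  0.1002] carrier -0.07734489338097894 0.053176658515585104 F 9.08304692488406 -1.0125233389908095 -1.5885104986341112 T [ 0.6799 -1.8254  0.5947] w 0.02564972950950546 [3.1336 0.0016 1.9476] 18.25
[ 0.4368 -0.0796  0.1002] [3.1336 0.0016 1.9476] 0.02564972950950546 18.25 [ 8.8223  2.387  -1.5885] carrier -0.07734489338097894 0.053176658515585104
scene crop origin 286 179
scene clip 0.7 [318.3 212.9] carrier -0.06563674575246306 0.054314770942371214
scene jaw 0.55 [338.2 219.6] carrier -0.07736815399374909 -0.006483518337707364
scene leg_left 0.7 [340.2 221. ] carrier -0.08199149601899423 -0.013891554844912153
scene leg_right 0.71 [352.  215.3] carrier -0.04820561283150751 -0.03216525040231999
scene clip 0.69 19 med [-0.0698 -0.0272  0.1019] lo/hi [-0.073  -0.0353  0.0872 -0.0645 -0.0153  0.1063]
side crop origin 300 153
side clip 0.73 [361.  201.8] carrier -0.08157906448624042 0.04571817916609512
side jaw 0.43 [353.8 187.5] carrier -0.08264141175190019 -0.015256925851774449
side leg_left 0.45 [348.8 185.1] carrier -0.07332903749330366 -0.028310470872621646
side leg_right 0.43 [346.5 186.9] carrier -0.06491714203686821 -0.021178651526892505
side clip 0.61 134 med [-0.0776  0.0641  0.0936] lo/hi [-0.089   0.0116  0.0867 -0.0644  0.079   0.0964]
side bracket 0.27 17 med [0.0054 0.0228 0.0835] lo/hi [-0.0631 -0.0593  0.0831  0.044   0.0608  0.0965]
```

View pics/c2.png

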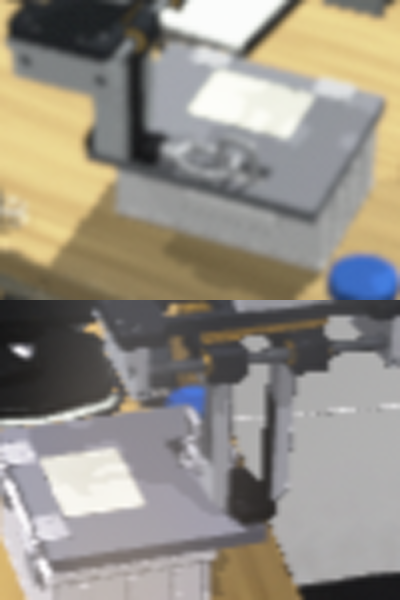

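{"fn": "move_arm", "kwargs": {"steps": [0,0,0,-0.0007,-0.0003,0,0,0,0,0,-0.0014,-0.0006,0,0,0,0,0,-0.0014,-0.0006,0,0,0,0,0,-0.0014,-0.0006,0,0]}}

```text
time: 19.35
tool_pos: [0.4359, -0.08, 0.1004]
ee_rot: [3.132, 0.002, 1.948]
wrist_force: [9.8, 2.5, -1.6]
width: 0.026
finger_force: 30.6
```

```bash
python3 o.py
```

```text
xyz [ 0.4359 -0.08    0.1004] carrier -0.07841982704141336 0.053164556750285995 F 10.005341280124817 -1.2177616443289025 -1.6455542476340195 T [ 0.7866 -1.9611  0.6416] w 0.025975053078487527 [3.1324 0.0016 1.9477] 19.35
```

{"fn": "move_arm", "kwargs": {"steps": [0,0,0,0.003,0.0012,0,0,0,0,0,0.006,0.0024,0,0,0,0,0,0.009,0.0036,0,0,0,0,0,0.0126,0.0049,0,0,0,0,0,0.0126,0.0049,-0.001,0,0,0,0,0.0126,0.0049,-0.002,0,0,0,0,0.0126,0.0049,-0.002,0]}}

```text
time: 20.05
tool_pos: [0.4445, -0.0761, 0.0973]
ee_rot: [-3.141, -0.0, 1.946]
wrist_force: [-1.7, 0.5, 2.9]
width: 0.0254
finger_force: 29.9
```

```bash
python3 o.py
```

```text
xyz [ 0.4445 -0.0761  0.0973] carrier -0.06891971950888168 0.05356184393132288 F -1.3991827842696207 1.1348462175457226 2.8975980337255205 T [ 0.0635  0.3191 -0.0318] w 0.025365846626862996 [-3.141  -0.0003  1.9456] 20.05
```

{"fn": "move_arm", "kwargs": {"steps": [0,0,0,0,0,0,0.35,0,0,0,0,0,0,0.5,0,0,0,0,0,0,0.5,0,0,0,0,0,0,0.5,0,0,0,0,0,0.02,0.5,0,0,0,0,0,0.05,0.5,0,0,0,0,0,0.09,0.5,0,0,0,0,0.03,0.12,0.5,0,0,0,0,0.07,0.13,0.5,0,0,0,0,0.11,0.13,0.5,0,0,0,0,0.11,0.13,0.5]}}

```text
time: 21.15
tool_pos: [0.4449, 0.0375, 0.2278]
ee_rot: [3.139, -0.001, 1.952]
wrist_force: [0.2, -0.7, -0.7]
width: 0.0467
finger_force: 0.0
```

```bash
python3 lid.py | head -2; python3 chk.py c3
python3 - <<'E'
from h import *
im,d=snapshot("wrist");c=camera_model("wrist")
P=cloud(c,silhouettes("wrist","clip")[0]["pixels"],d);print(np.percentile(P,[2,50,98],axis=0).round(4))
a=cv2.imread("pics/c3.png"); cv2.imwrite("pics/c3w.png",np.hstack([a,cv2.resize(im[100:400,120:320,::-1],(400,600))]))
E
```

```text
side 1621 1621 [-0.0113  0.0097  0.9999] yaw 139.20383268888054 ang 0.8516539340357416 z [0.072  0.0827]
wrist 9058 8745 [-0.006  0.     1.   ] yaw 179.87881030546262 ang 0.34390833507881247 z [0.077  0.0805]
[0.4448 0.0332 0.2266] [-3.1407  0.0002  1.9451] 0.04717740357710128 21.35 [-0.3581  0.0062  0.253 ] carrier -0.02862256841974885 0.15517536136517798
scene crop origin 286 179
scene clip 0.81 [318.7 214.6] carrier -0.22009471355236787 -0.019953636978252053
scene jaw 0.71 [340.9 218.3] carrier -0.21950769972340436 -0.07168104615057216
scene leg_left 0.46 [339.6 219.9] carrier -0.07850735079974402 -0.010777871866774737
scene leg_right 0.75 [350.9 218.2] carrier -0.060457096308882845 -0.03409557118533545
scene clip 0.79 211 med [-0.0733  0.0377  0.0883] lo/hi [-0.0833 -0.0187  0.0836 -0.0579  0.0727  0.0925]
side crop origin 300 153
side clip 0.8 [358.7 204.8] carrier -0.005321873729698323 0.24357491566154718
side jaw 0.51 [350.5 190.2] carrier -0.003592637481103331 0.19620343298206028
side leg_left 0.57 [348.1 187.5] carrier -0.06795322439723217 -0.01719105212529898
side leg_right 0.47 [346.3 185.3] carrier -0.06682996876779056 -0.02907205971114848
side clip 0.61 185 med [-0.0668  0.0497  0.0908] lo/hi [-0.0798 -0.0072  0.0851 -0.0548  0.078   0.0933]
side bracket 0.38 39 med [-0.0673 -0.0101  0.094 ] lo/hi [-0.0707 -0.0319  0.0843 -0.0646 -0.0047  0.1066]
[[ 0.4349 -0.1401  0.0852]
 [ 0.4467 -0.077   0.0907]
 [ 0.4788 -0.0504  0.0923]]
```

View pics/c3w.png

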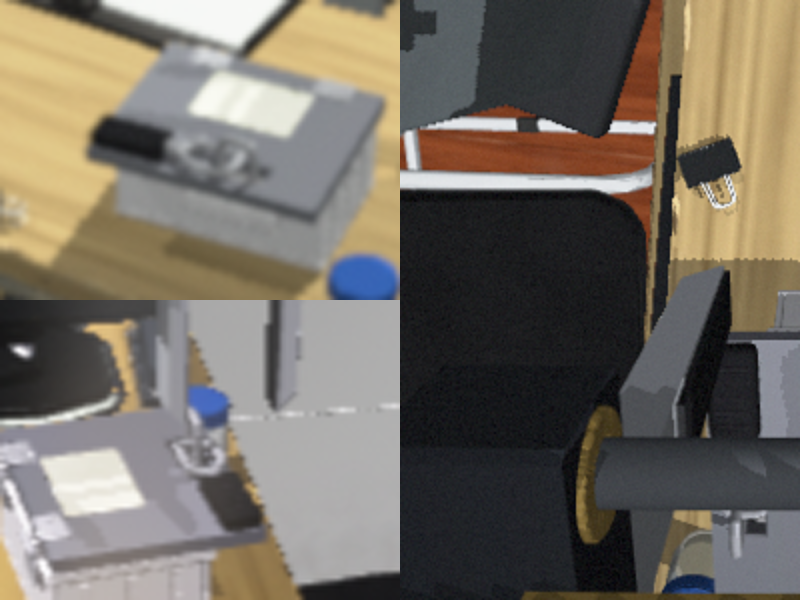

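The pictures show the grip lying flat on the closed lid (its top at 92 mm, as it should be), the hook round the left leg, and the gripper clear of everything.

```bash
python3 -c "
from bench import *
print(close_job())"
```

```text
the job is handed in; nothing more can be done
None
```

The lid is closed over the staple, and the hook is clipped on the left leg, tugged back to about 10 N and held; it lies flat on the lid. The highest pushing force I read was about 4.5 N, checked at pauses of 1 s or less. The job is handed in at about 21.5 s with the gripper clear, and no bystander was approached or seen displaced.

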